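# Roll the V-block upright and cradle the bar

### The job

The loose V-block lies with its vee face down on the bench. Roll it over its bottom edges a quarter turn at a time, letting it rest on its side in between and without lifting it off the bench, until its vee faces up. Then slide it flush against the fence rail so that its vee is in line with that of the fixed V-block, and lay the round bar in the two vees so that it rests on both, leaving the things around undisturbed.

Things in the scene. Friction and masses are not known exactly. Their poses are not given: they have to be found in the camera images.
- vee_fixture: Fixture screwed to the bench: a low dark steel fence rail with a grey metal V-block fixed against it near one end, vee up, of the loose block's shape and size (64 mm in x, 60 in y, 64 high). Origin: on the bench, under the fixed block's centre. z up; y along rail and vee; +x from fixed block to rail. The loose block belongs on its +y side.
- rail_face (a point): Point on the rail's working face (the plane x = +32 mm of vee_fixture), 125 mm in y from the fixed block's centre and 12 mm above the bench; axes as vee_fixture. The rail is 24 mm high, 14 mm thick, from y = -35 to +215 mm of vee_fixture. A 64 mm block flush against it is in line with the fixed one.
- vee_line (a point): Point over the fixed block's centre, 63 mm above the bench, where the centre line of the 30 mm bar runs when it rests in the vee; the axis of that line is y. Both vees: 90 degrees, 44 mm wide at the top, 22 mm deep.
- vee_block: Loose plain grey metal V-block, 64 x 60 x 64 mm (x, y, z), about 0.5 kg. Origin: its centre. y runs along the vee, between two flat end faces 60 mm apart that show the V notch; z points out of the vee face (starts down). It starts on the robot's side of the rail, roughly parallel to it; rolled twice toward the rail (64 mm each) it ends some 20 to 65 mm short of it.
- bar: Plain round metal bar, 30 mm in diameter, 190 mm long, about 0.3 kg, lying on the bench to the left. Origin: its centre; y is its long axis. It can roll.
- pliers: Bystander: pliers with black handles, 163 mm long, 14 mm high, lying flat; origin under its centre.
- measure: Bystander: red tape measure, 40 x 80 mm, 68 mm high, standing on the bench; origin under its centre.
- mug: Bystander: white mug, 82 mm across, 94 mm high, standing upright; origin on the bench under its middle.

How it is judged:
On the way, in this order (a step that is already met when the one before it is completed fails the run):
1. the V-block rests on its side on the bench, one quarter turn done (angle between vee_block's own z axis and vertical between 1.47 and 1.67 rad and height (world z) of vee_block below 0.036 m), for 0.2 s.
2. the V-block rests on the bench with its vee up (angle between vee_block's own z axis and vertical below 0.1 rad and height (world z) of vee_block below 0.036 m), for 0.2 s.
At the end, for the whole second after the job is handed in: The loose V-block stands vee up (0.1 rad) on the bench, flush with the rail (centre within 5 mm of the fixed block's line, 0.08 rad) on its +y side; the bar rests on both blocks in both vees (within 6 mm of the vee line, 58 to 68 mm high, 0.08 rad); both at rest (all of step 2 and x of vee_block in the frame of vee_fixture between -0.005 and 0.005 m and y of vee_block in the frame of vee_fixture between 0.055 and 0.2 m and angle between the y axis of each of vee_block, bar and the y axis of vee_fixture, either way round below 0.08 rad and x of bar in the frame of vee_fixture between -0.006 and 0.006 m and height (world z) of bar between 0.058 and 0.068 m and contact force between bar and vee_fixture above 0.1 N and contact force between bar and vee_block above 0.1 N and linear speed of each of bar, vee_block below 0.02 m/s); the robot touches nothing.
It fails at once if the V-block is lifted off the bench (its centre higher than 70 mm; rolling over an edge takes it to 45 mm) (height (world z) of vee_block above 0.07 m).
It fails at once if a bystander is moved by more than 30 mm (distance of any of pliers, measure, mug from where it was at the start of the episode above 0.03 m).
It also fails if it takes over 61 s, if anything falls off the work surface, if the arm or the gripper's body presses on something with over 40 N, if the wrist force passes 120 N, or if a joint passes its speed limit or range.

### The arm

A 7-joint arm with a two-finger parallel gripper is mounted at the origin on a cart in front of the work surface, level with it; the furniture and walls round the work are solid. World frame = base frame: x ahead of the robot, y to its left, z up, the work surface at z = 0. Lengths are in m, angles in rad, forces in N, time in s.
With the tool pointing down it reaches from about 0.4 to 0.85 m from the base axis. Payload 10.4 kg.
Tool frame: the origin (TCP) lies where the fingers leave the gripper's body, on its centre line; the fingertips stand 73 mm ahead of it and the grasp point (between the pads) lies 54 mm ahead of it; z points along the fingers, y is the line along which they close (so a half turn about z gives the same grasp; the last joint's range is limited). The gripper opens to 85 mm and grips with 20 to 120 N. Pads are 22 mm wide; open, the fingers measure 114 mm over their backs; the gripper's body (76 mm by 85 mm) begins 54 mm behind the grasp point. The pads swing forward as they close: fully open they stand 13 mm farther back than shut.
Start: joints at [-1.134, 0.332, -0.065, 1.46, 0.022, 1.35, -0.088], TCP at [0.277, 0.56, 0.304] pointing down, gripper open.
Joint ranges: [-2.6, 2.6], [-0.5, 2.12], [-1.47, 1.34], [0.16, 2.42], [-1.27, 4.41], [0.06, 2.06], [-2.6, 2.6]. Speed limits (rad/s): [2.22, 2.22, 2.79, 2.79, 3.14, 3.14, 3.14].

### API

Orientations are given as a unit quaternion [x, y, z, w].
In Python, from workcell import manip, camera gives the robot as it stands. The module is installed in compiled form; this text tells all that it offers.
- The arm moves only by the shell command python3 -m creep 'ROWS' [OPENING] [FORCE]. ROWS is JSON, a list of rows, each a list of 2 entries, a list of its own where there are three numbers: the shift along the tool's x, y, z in mm, then the turn about the tool's z in rad. In form: [[[tx, ty, tz], twist], ...]. A call has 1 to 5 rows; each row is the pose to reach, as a shift and turn from the pose commanded when the call began, along the tool's axes at that moment; what a row does not reach only later rows make up. A row lasts 1/12 s, in which the tool goes at most 41.7 mm and 7.16 degrees, less where a joint would pass 70% of its speed; a pose out of reach is approached as far as the arm can. A call with a gripper value outside its range is refused whole. OPENING is the opening, from 0 (shut) to 1 (fully open), set as the call begins (- or left out, the last holds). The fingers move at their own pace and stop on an object; FORCE is the grip in N (left out, the last holds). Time passes only in rows, so rows that repeat a pose let the fingers close. It gives the time, the measured TCP pose, the force, the opening and the grip force at its end, in the units of the state.
- manip.get_obs(): the state, without advancing time (a new reading comes with each control period).
- camera(name): name is "scene" or "top"; returns a dict with "pixels" (480x640x3 uint8, red, green, blue), "z_map" (480x640 float32, m along the optical axis (not along the pixel's ray), 0 where there is no reading), "fx", "fy", "cx", "cy" (pixels), "extrinsics" (4x4, takes a point from world to camera coordinates). Camera axes: x right, y down, z forward; pixel columns grow to the right and rows downward; lengths in m; the calibration is good to about 2 mm. A picture is of the moment at which its call begins.
- manip.hand_in(): hands the job in; it is judged then, once.
The state is a dict: "clock": time; "joint_pos": joint angles; "joint_velocities": joint speeds; "tau": joint torques, N m; "position": TCP position; "ee_rot": TCP orientation; "ft_force": force on the tool from outside, world axes, zero at the start; "torque": the same for the moment, N m; "grip_width": opening from 0.0 (shut) to 1.0 (fully open); "grasp_force": force on a finger pad.
Only numpy, scipy, OpenCV 4.12 (cv2) and the standard library are available. Lean on these libraries where they do the work, as an engineer would, in place of code of your own. Each camera call takes 0.05 s, during which the arm holds its last target. There are 200 camera calls.

## Working session

There is one attempt and no reset: what is moved stays moved. The work goes in short steps, Python scripts to look and compute and a shell command to move; the robot and the scene stay as the last step left them, time stands still between calls to the robot, and variables do not carry over. Pictures are saved under pics/ and viewed, at most 13 in all, crops included, and the job is handed in when it is done.

```bash
mkdir -p pics; python3 - <<'E'
from workcell import manip,camera
import cv2,numpy as np
for n in("scene","top"):
    c=camera(n); cv2.imwrite(f"pics/{n}0.png",c["pixels"][:,:,::-1]); np.savez(f"{n}0.npz",**c)
    print(n,c["fx"],c["cx"],c["cy"],np.round(c["extrinsics"],3).tolist(),(c["z_map"]>0).mean())
print(manip.get_obs())
E
```

```text
scene 523.3383254935591 325.7213707495953 244.99157936306037 [[-0.518, -0.855, 0.018, 0.507], [-0.366, 0.202, -0.908, 0.183], [0.773, -0.477, -0.418, 0.825], [0.0, 0.0, 0.0, 1.0]] 0.9959635416666667
top 510.5960005175226 316.4465018173916 233.41790987085648 [[-0.018, -1.0, 0.012, 0.295], [-0.992, 0.016, -0.122, 0.531], [0.122, -0.014, -0.992, 1.092], [0.0, 0.0, 0.0, 1.0]] 0.9959635416666667
{'clock': 0.1, 'joint_pos': array([-1.13363415,  0.33279058, -0.06471488,  1.46083366,  0.02161572,
        1.34990341, -0.08853973]), 'joint_velocities': array([-0.00048189, -0.00359452, -0.00207222, -0.00236047,  0.00094715,
        0.00032035,  0.00140723]), 'tau': array([ 9.51261427e-04, -6.26740551e+01,  4.88081994e-02, -3.92430854e+01,
        1.63751008e-02,  6.99028111e-03,  4.28624602e-07]), 'position': array([0.27722414, 0.55988951, 0.30321808]), 'ee_rot': array([ 2.27863395e-01,  9.73692913e-01, -6.09822029e-04, -1.08715179e-04]), 'ft_force': array([ 0.83975133,  0.7540372 , -0.90852762]), 'torque': array([-0.03218844,  0.04227199, -0.01859798]), 'grasp_force': 0.0, 'grip_width': 0.9985771754255426}
```

View pics/scene0.png

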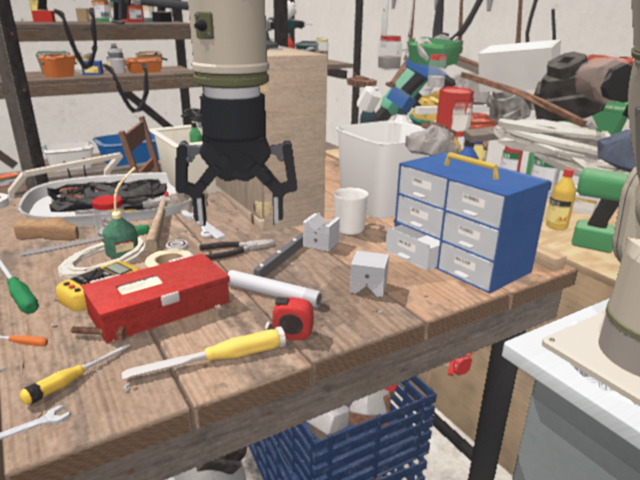

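View pics/top0.png

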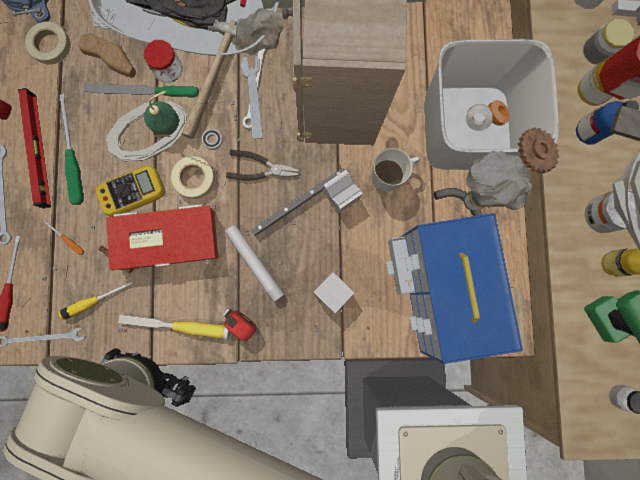

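The top view shows the fixed block at about (343,190), with the rail running down-left to (255,232). The loose block is at (334,292) and the bar runs from (232,230) to (280,298). The measure is at (238,324), the pliers at (262,168) and the mug at (391,172).

```bash
cat > h.py <<'E'
import numpy as np,cv2
def pts(c):
    v,u=np.mgrid[:480,:640]; z=c["z_map"]
    P=np.stack([(u-c["cx"])/c["fx"]*z,(v-c["cy"])/c["fy"]*z,z],-1)
    E=c["extrinsics"]; return (P-E[:3,3])@E[:3,:3]
def rect(P,m):
    q=P[m][:,:2]; r=cv2.minAreaRect((q*1000).astype(np.float32)); return np.round(r[0],1),np.round(r[1],1),round(r[2],1)
def comp(P,box,zlo,zhi):
    x0,y0,x1,y1=box; m=np.zeros((480,640),np.uint8)
    m[y0:y1,x0:x1]=((P[...,2]>zlo)&(P[...,2]<zhi))[y0:y1,x0:x1]
    n,l,s,_=cv2.connectedComponentsWithStats(m); k=1+s[1:,4].argmax(); return l==k
E
python3 - <<'E'
from h import *
c=dict(np.load("top0.npz")); P=pts(c)
print("table",np.median(P[300:330,350:380,2]),np.median(P[240:270,300:330,2]))
for n,b,lo,hi in [("loose",(310,265,360,320),.05,.08),("fixtop",(320,165,365,215),.055,.08),("fixall",(320,165,365,215),.03,.08),("rail",(250,175,330,240),.015,.035),("bar",(222,222,290,305),.012,.05),("measure",(218,305,262,345),.03,.09),("mug",(370,145,415,195),.05,.12),("pliers",(220,145,302,185),.005,.03)]:
    m=comp(P,b,lo,hi); q=P[m]; print(n,m.sum(),rect(P,m),"mean",np.round(q.mean(0)*1000,1),"zmed/max",np.round(np.median(q[:,2])*1000,1),np.round(q[:,2].max()*1000,1))
E
```

```text
table -0.0016946598177812395 -0.0015149733678451439
loose 859 (array([406.9, 252.8]), array([64. , 59.9]), 44.0) mean [407.2 252.3  62.2] zmed/max 62.3 68.5
fixtop 233 (array([646.7, 239.7]), array([21.3, 59.7]), 34.8) mean [647.9 239.9  59.9] zmed/max 59.7 66.7
fixall 873 (array([628.9, 227.8]), array([64.7, 60.1]), 34.4) mean [627.6 228.4  53.5] zmed/max 55.7 66.7
rail 608 (array([591.2, 333.3]), array([ 38.8, 211.1]), 33.3) mean [598.  343.2  22.7] zmed/max 22.8 33.0
bar 1165 (array([474.7, 424.5]), array([190.1,  29.9]), 34.6) mean [474.4 423.7  25.2] zmed/max 25.9 35.7
measure 613 (array([335.1, 455.7]), array([65.1, 53.1]), 56.3) mean [340.1 451.4  57.2] zmed/max 60.0 70.2
mug 546 (array([669.4, 122.8]), array([81.9, 81.4]), 69.6) mean [677.1 116.7  76.3] zmed/max 77.8 97.5
pliers 760 (array([691.1, 404.4]), array([161.9,  68.4]), 80.7) mean [691.4 410.   10.7] zmed/max 10.7 18.7
```

```bash
cat >> h.py <<'E'
from scipy.spatial.transform import Rotation as R
def delta(obs,xyz,yaw):
    "tool-frame shift (mm) and twist to put TCP at xyz with tool y along yaw (deg)"
    r=R.from_quat(obs["ee_rot"]); d=r.inv().apply(np.array(xyz)-obs["position"])*1000
    y=r.as_matrix()[:,1]; a=np.degrees(np.arctan2(y[1],y[0])); t=-np.radians((yaw-a+180)%360-180)
    print("shift",d.round(1),"twist",t.round(3),"yaw",a.round(2))
E
python3 - <<'E'
from h import *; from workcell import manip
c=dict(np.load("top0.npz")); P=pts(c)
m=comp(P,(250,175,330,240),.017,.027); F=np.array([.6289,.2278])
for a in (34.4,):
    x=np.array([np.cos(np.radians(a)),np.sin(np.radians(a))]); y=np.array([-x[1],x[0]])
    q=(P[m][:,:2]-F)@np.c_[x,y]*1000; q=q[(q[:,1]>45)]
    print(q.min(0),q.max(0),np.median(q[:,0]))
    for lo in range(45,215,40):
        s=q[(q[:,1]>lo)&(q[:,1]<lo+40)]; print(lo,len(s),np.percentile(s[:,0],[3,50,97]).round(1))
o=manip.get_obs(); b=np.array([.407,.2528]); u=np.array([.719,.695])
delta(o,[*(b-.022*u),.25],134)
E
```

```text
[32.63422797 45.46847847] [ 49.25104874 213.37032784] 40.304338587275026
45 107 [33.3 39.1 46.6]
85 114 [33.5 40.  46.9]
125 113 [34.1 40.8 47.4]
165 114 [34.3 40.5 48.1]
205 24 [35.1 41.5 47.4]
shift [-245.2 -238.3   53.5] twist -1.228 yaw 63.66
```

```bash
python3 -m creep '[[[-40,-40,10],-0.12],[[-70,-70,20],-0.24],[[-100,-95,30],-0.36],[[-125,-120,40],-0.48],[[-150,-145,50],-0.6]]' 1 20
python3 - <<'E'
from h import *; from workcell import manip
o=manip.get_obs(); b=np.array([.407,.2528]); u=np.array([.719,.695])
delta(o,[*(b-.022*u),.25],134)
E
```

```text
clock: 0.52
position: [0.3456, 0.368, 0.2552]
ee_rot: [-0.072, 0.997, -0.0, -0.0]
ft_force: [0.8, 0.9, -0.4]
grip_width: 0.998
grasp_force: 0.0
shift [ -26.5 -135.7    5.2] twist -0.624 yaw 98.22
```

```bash
python3 -m creep '[[[-6,-27,5],-0.12],[[-11,-54,5],-0.24],[[-16,-81,5],-0.36],[[-22,-108,5],-0.48],[[-26,-135,5],-0.6]]' >/dev/null;  python3 -m creep '[[[0,0,0],-0.024],[[0,0,0],-0.024]]'
python3 - <<'E'
from h import *; from workcell import manip
o=manip.get_obs(); b=np.array([.407,.2528]); u=np.array([.719,.695])
delta(o,[*(b-.022*u),.086],134)
E
```

```text
clock: 1.1
position: [0.3898, 0.2389, 0.2508]
ee_rot: [-0.371, 0.929, 0.0, -0.0]
ft_force: [-0.3, -0.1, 0.3]
grip_width: 0.998
grasp_force: 0.0
shift [-1.000e-01 -1.900e+00  1.648e+02] twist -0.008 yaw 133.52
```

```bash
python3 -m creep '[[[0,-2,40],0],[[0,-2,80],0],[[0,-2,120],0],[[0,-2,150],0],[[0,-2,165],0]]';  python3 -m creep '[[[0,0,0],0],[[0,0,0],0],[[0,0,0],0],[[0,0,0],0],[[0,0,0],0]]' 0 20
```

```text
clock: 1.52
position: [0.3885, 0.2387, 0.082]
ee_rot: [-0.371, 0.928, -0.0, -0.002]
ft_force: [-0.0, 0.2, 0.5]
grip_width: 1.005
grasp_force: 0.0
clock: 1.93
position: [0.3911, 0.2391, 0.0868]
ee_rot: [-0.372, 0.928, 0.0, 0.001]
ft_force: [0.2, -0.4, -4.8]
grip_width: 0.7
grasp_force: 26.9
```

```bash
python3 -m creep '[[[0,0,0],0],[[0,0,0],0]]'; python3 - <<'E'
from h import *; from workcell import manip,camera
for n in("scene","top"):
    c=camera(n); np.savez(f"{n}1.npz",**c)
    cv2.imwrite(f"pics/{n}1.png",cv2.resize(c["pixels"][150:350,250:450,::-1] if n=="scene" else c["pixels"][200:360,250:410,::-1],(600,600)))
a=cv2.imread("pics/scene1.png");b=cv2.imread("pics/top1.png");cv2.imwrite("pics/p1.png",cv2.resize(np.hstack([a,b]),(800,400)))
E
```

```text
clock: 2.1
position: [0.391, 0.2389, 0.0864]
ee_rot: [-0.372, 0.928, 0.0, 0.0]
ft_force: [0.2, -0.3, -1.6]
grip_width: 0.701
grasp_force: 27.0
```

View pics/p1.png

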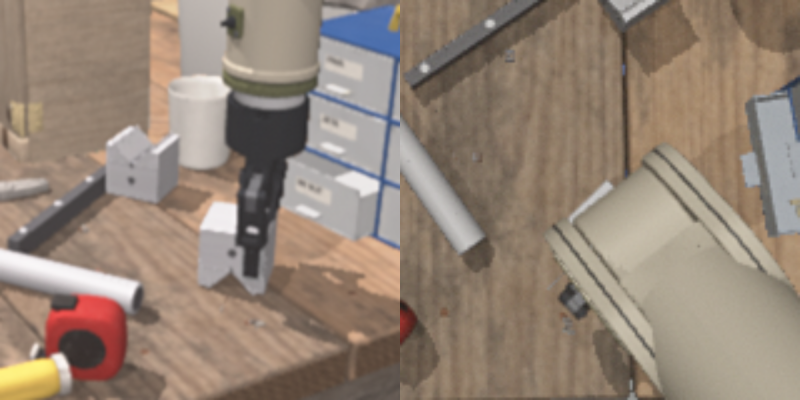

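The grip is good: the pads hold the rear part of both end faces. Next I align the yaw and start the arc about the front edge.

```bash
python3 -m creep '[[[0,-5,0],0.04],[[0,-10,0],0.08],[[0,-16,0],0.12],[[0,-21,0],0.16],[[0,-25,0],0.176]]';  python3 -m creep '[[[0,0,0],0],[[-6,0,-7],0],[[-11,0,-13],0],[[-18,0,-18],0],[[-26,0,-22],0]]'; python3 -m creep '[[[0,0,0],0],[[0,0,0],0]]'; python3 - <<'E'
from h import *; from workcell import manip,camera
c=camera("scene"); np.savez("scene2.npz",**c)
cv2.imwrite("pics/p2.png",cv2.resize(c["pixels"][150:350,250:450,::-1],(500,500)))
E
```

```text
clock: 2.62
position: [0.4085, 0.2207, 0.0863]
ee_rot: [-0.288, 0.958, 0.0, 0.0]
ft_force: [-3.3, 2.4, 1.0]
grip_width: 0.699
grasp_force: 27.4
clock: 3.03
position: [0.4305, 0.2353, 0.1086]
ee_rot: [-0.289, 0.957, 0.0, 0.0]
ft_force: [0.4, 0.4, -3.9]
grip_width: 0.698
grasp_force: 26.9
clock: 3.2
position: [0.4302, 0.2353, 0.108]
ee_rot: [-0.289, 0.957, 0.0, 0.0]
ft_force: [-0.6, -0.4, -6.3]
grip_width: 0.702
grasp_force: 27.0
```

View pics/p2.png

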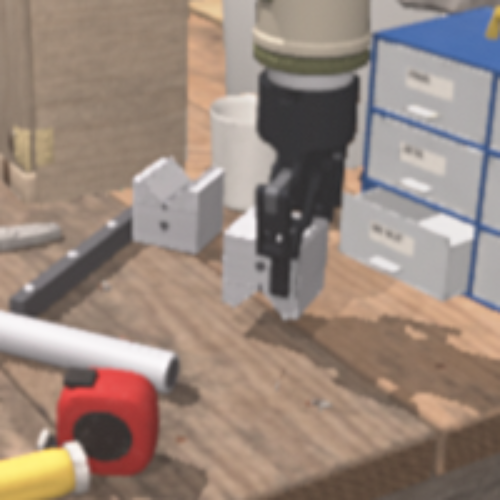

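The block was carried up rather than turning, because the pads' torsional grip wins. I'll set it down and regrip with a small patch at the top front corner. Then I'll press down and forward so that bench friction at the front edge turns it.

```bash
python3 -m creep '[[[0,0,11],0],[[0,0,22],0],[[0,0,22],0]]';  python3 -m creep '[[[0,0,0],0],[[0,0,0],0],[[0,0,0],0],[[-24,0,-16],0],[[-48,0,-31],0]]' 1 20;python3 -m creep '[[[0,0,0],0],[[0,0,0],0],[[0,0,0],0],[[0,0,0],0],[[0,0,0],0]]' 0 20 ; python3 - <<'E'
from h import *; from workcell import manip,camera
c=camera("scene"); np.savez("scene2.npz",**c)
cv2.imwrite("pics/p3.png",cv2.resize(c["pixels"][150:350,250:450,::-1],(500,500)))
E
```

```text
clock: 3.5
position: [0.4297, 0.2348, 0.0844]
ee_rot: [-0.289, 0.957, -0.0, -0.0]
ft_force: [0.9, 1.7, -2.6]
grip_width: 0.699
grasp_force: 26.6
clock: 3.92
position: [0.4693, 0.261, 0.1166]
ee_rot: [-0.289, 0.957, -0.0, -0.001]
ft_force: [1.6, 0.7, 0.6]
grip_width: 1.001
grasp_force: 0.0
clock: 4.33
position: [0.4698, 0.2615, 0.117]
ee_rot: [-0.289, 0.957, 0.0, 0.001]
ft_force: [2.8, 1.9, 4.3]
grip_width: 0.696
grasp_force: 20.6
```

View pics/p3.png

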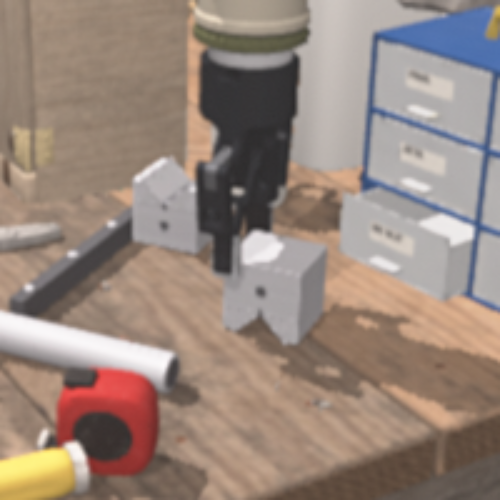

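```bash
python3 -m creep '[[[0,0,3],0],[[-5,0,3],0],[[-10,0,3],0]]';  python3 -m creep '[[[-5,0,0],0],[[-10,0,1],0],[[-15,0,2],0],[[-20,0,4],0]]'; python3 - <<'E'
from h import *; from workcell import manip,camera
c=camera("scene"); np.savez("scene2.npz",**c)
cv2.imwrite("pics/p4.png",cv2.resize(c["pixels"][150:350,250:450,::-1],(500,500)))
E
```

```text
clock: 4.63
position: [0.4777, 0.2666, 0.1144]
ee_rot: [-0.289, 0.957, 0.0, -0.0]
ft_force: [-3.7, -1.9, 6.9]
grip_width: 0.698
grasp_force: 21.4
clock: 4.97
position: [0.4943, 0.2776, 0.1091]
ee_rot: [-0.289, 0.957, -0.0, -0.001]
ft_force: [-2.9, -2.7, 1.3]
grip_width: 0.699
grasp_force: 21.2
```

View pics/p4.png

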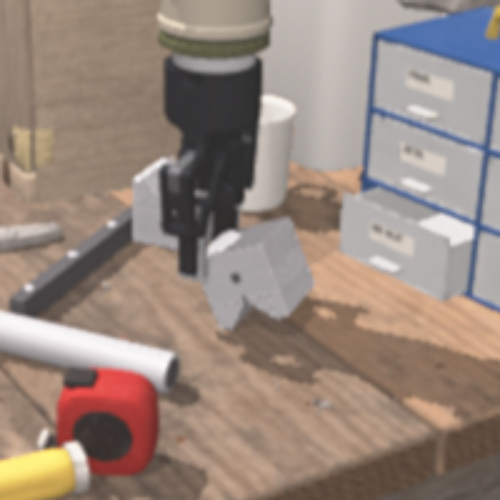

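It is rotating, about 30° so far. I'll continue the arc.

```bash
python3 -m creep '[[[-7,0,4],0],[[-13,0,9],0],[[-20,0,14],0],[[-25,0,20],0],[[-29,0,26],0]]';  python3 -m creep '[[[-3,0,4],0],[[-3,0,4],0]]';python3 - <<'E'
from h import *; from workcell import manip,camera
c=camera("scene"); np.savez("scene2.npz",**c)
cv2.imwrite("pics/p5.png",cv2.resize(c["pixels"][150:350,250:450,::-1],(400,400)))
P=pts(c)
E
```

```text
clock: 5.43
position: [0.5203, 0.2949, 0.0838]
ee_rot: [-0.289, 0.957, 0.0, 0.001]
ft_force: [0.9, 1.0, 5.0]
grip_width: 0.697
grasp_force: 22.9
clock: 5.6
position: [0.5223, 0.2963, 0.0793]
ee_rot: [-0.289, 0.957, 0.0, 0.001]
ft_force: [3.8, 1.8, 3.7]
grip_width: 0.698
grasp_force: 24.3
```

View pics/p5.png

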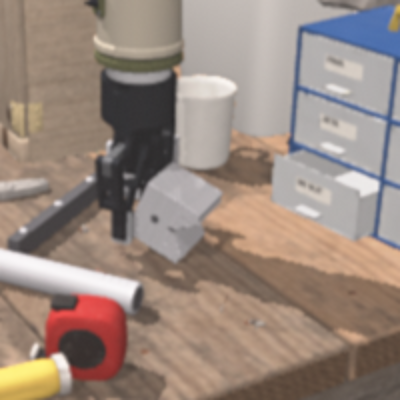

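```bash
python3 -m creep '[[[0,0,0],0],[[0,0,0],0],[[0,0,0],0],[[0,0,-40],0],[[0,0,-80],0]]' 1 20;  python3 -m creep '[[[0,0,-40],0],[[35,0,-60],0],[[70,0,-60],0],[[110,0,-60],0],[[140,0,-60],0]]' ;python3 - <<'E'
from h import *; from workcell import manip,camera
C={}
for n in("scene","top"):
    C[n]=camera(n); np.savez(f"{n}3.npz",**C[n])
im=np.hstack([cv2.resize(C["scene"]["pixels"][150:350,250:450,::-1],(400,400)),cv2.resize(C["top"]["pixels"][130:330,210:410,::-1],(400,400))])
cv2.imwrite("pics/p6.png",im)
E
```

```text
clock: 6.07
position: [0.5195, 0.2945, 0.1582]
ee_rot: [-0.289, 0.957, -0.001, -0.003]
ft_force: [1.1, 1.3, 1.3]
grip_width: 0.998
grasp_force: 0.0
clock: 6.48
position: [0.4023, 0.2165, 0.2195]
ee_rot: [-0.289, 0.957, -0.0, -0.001]
ft_force: [0.4, -1.3, 0.8]
grip_width: 1.0
grasp_force: 0.0
```

View pics/p6.png

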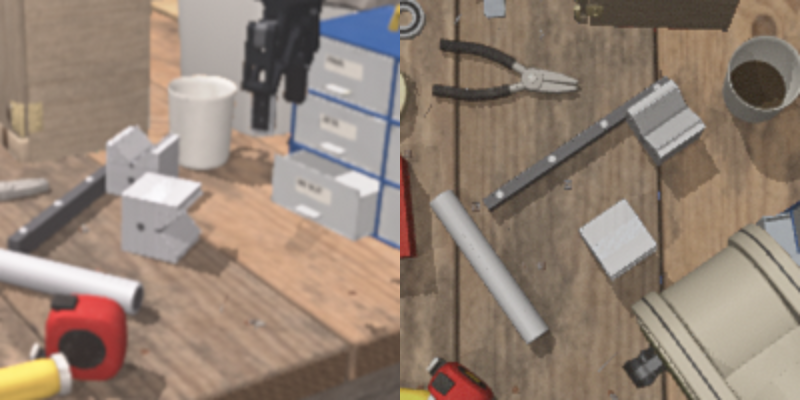

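The block rests on its side with the vee facing the robot. It sits at crop position (617,238) in the top view. Now I'll measure it.

```bash
cat >> h.py <<'E'
F=np.array([.6289,.2278]); FY=33.9
FX=np.array([np.cos(np.radians(FY)),np.sin(np.radians(FY))]); FM=np.c_[FX,[-FX[1],FX[0]]]
def fix(p): return ((np.asarray(p)[:2]-F)@FM*1000).round(1)
def world(x,y): return F+FM@np.array([x,y])/1000
E
python3 - <<'E'
from h import *; from workcell import manip
c=dict(np.load("top3.npz")); P=pts(c)
m=comp(P,(296,225,345,275),.055,.08); r=rect(P,m); print(r,P[m][:,2].mean(),"fix",fix(r[0]/1000))
b=comp(P,(222,222,290,305),.012,.05); r=rect(P,b); print("bar",r)
o=manip.get_obs(); delta(o,[0,0,0],0); print("tcp fix",fix(o["position"]))
E
```

```text
(array([499.3, 281.8]), array([63.6, 59.8]), 33.7) 0.06238995911184385 fix [-77.5 117.1]
bar (array([474.8, 424.6]), array([190.4,  29.9]), 34.6)
shift [453.   41.8 220.6] twist 2.156 yaw 123.53
tcp fix [-195.7  116.8]
```

```bash
python3 -m creep '[[[-40,0,0],0],[[-80,0,0],0],[[-115,0,0],0],[[-135,0,20],0],[[-144,0,45],0]]' 1 20;  python3 -m creep '[[[0,0,30],0],[[0,0,50],0],[[0,0,57.5],0],[[0,0,57.5],0]]' ;python3 -m creep '[[[0,0,0],0],[[0,0,0],0],[[0,0,0],0],[[0,0,0],0],[[0,0,0],0]]' 0 20 ; python3 -m creep '[[[0,0,3],0],[[-5,0,3],0],[[-10,0,3],0]]';  python3 -m creep '[[[-5,0,0],0],[[-10,0,1],0],[[-15,0,2],0],[[-20,0,4],0]]';python3 -m creep '[[[-7,0,4],0],[[-13,0,9],0],[[-20,0,14],0],[[-25,0,20],0],[[-29,0,26],0]]';  python3 -m creep '[[[-3,0,4],0],[[-3,0,4],0]]'; python3 - <<'E'
from h import *; from workcell import manip,camera
C={}
for n in("scene",):
    C[n]=camera(n); np.savez(f"{n}4.npz",**C[n])
cv2.imwrite("pics/p7.png",cv2.resize(C["scene"]["pixels"][150:350,250:450,::-1],(400,400)))
E
```

```text
clock: 7.0
position: [0.5276, 0.3002, 0.1754]
ee_rot: [-0.289, 0.957, 0.001, 0.002]
ft_force: [0.1, 0.2, -0.5]
grip_width: 1.0
grasp_force: 0.0
clock: 7.33
position: [0.5238, 0.2973, 0.1152]
ee_rot: [-0.289, 0.957, -0.001, -0.002]
ft_force: [0.1, -0.2, 0.9]
grip_width: 1.002
grasp_force: 0.0
clock: 7.75
position: [0.5256, 0.2984, 0.1194]
ee_rot: [-0.289, 0.957, 0.001, 0.001]
ft_force: [-1.7, -1.7, 6.7]
grip_width: 0.702
grasp_force: 22.1
clock: 8.0
position: [0.5343, 0.3042, 0.1176]
ee_rot: [-0.289, 0.957, 0.001, 0.002]
ft_force: [-3.1, -2.3, 10.2]
grip_width: 0.694
grasp_force: 22.7
clock: 8.33
position: [0.5504, 0.3149, 0.1118]
ee_rot: [-0.289, 0.957, 0.0, 0.001]
ft_force: [-0.8, -1.0, 5.3]
grip_width: 0.696
grasp_force: 20.7
clock: 8.75
position: [0.5751, 0.3313, 0.0846]
ee_rot: [-0.289, 0.957, 0.0, 0.001]
ft_force: [2.6, 1.1, 3.5]
grip_width: 0.693
grasp_force: 23.0
clock: 8.92
position: [0.577, 0.3326, 0.0796]
ee_rot: [-0.289, 0.957, 0.0, 0.0]
ft_force: [2.6, 1.8, 3.8]
grip_width: 0.694
grasp_force: 24.6
```

View pics/p7.png

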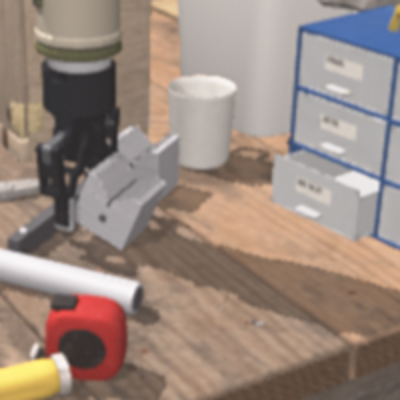

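It has rotated again, with the vee turning upward. I'll release, withdraw and measure.

```bash
python3 -m creep '[[[0,0,0],0],[[0,0,0],0],[[0,0,0],0],[[0,0,-40],0],[[0,0,-80],0]]' 1 20;  python3 -m creep '[[[0,0,-40],0],[[35,0,-60],0],[[75,0,-60],0],[[115,0,-60],0],[[155,0,-60],0]]' ;python3 -m creep '[[[40,0,0],0],[[40,0,0],0]]' ;python3 - <<'E'
from h import *; from workcell import manip,camera
c=camera("top"); np.savez("top5.npz",**c); P=pts(c)
m=comp(P,(260,190,345,275),.035,.08); r=rect(P,m); print(r,m.sum(),"fix",fix(r[0]/1000))
q=P[m]; print(np.percentile(q[:,2],[5,50,95]).round(4))
m=comp(P,(260,190,345,275),.057,.08); r=rect(P,m);print(r)
o=manip.get_obs(); delta(o,[0,0,0],0); print("tcp fix",fix(o["position"]))
cv2.imwrite("pics/p8.png",cv2.resize(c["pixels"][130:330,210:410,::-1],(400,400)))
E
```

```text
clock: 9.38
position: [0.5745, 0.331, 0.1583]
ee_rot: [-0.289, 0.957, -0.001, -0.003]
ft_force: [1.8, 0.1, 0.6]
grip_width: 1.0
grasp_force: 0.0
clock: 9.8
position: [0.4454, 0.2452, 0.2202]
ee_rot: [-0.289, 0.957, -0.0, -0.0]
ft_force: [1.1, -0.1, 1.0]
grip_width: 0.997
grasp_force: 0.0
clock: 9.97
position: [0.4077, 0.2196, 0.2184]
ee_rot: [-0.288, 0.958, -0.001, -0.004]
ft_force: [0.7, 0.6, 0.2]
grip_width: 0.999
grasp_force: 0.0
(array([551.9, 316.8]), array([64.4, 60. ]), 33.5) 848 fix [-14.3 116.8]
[0.0414 0.0562 0.0627]
(array([571.3, 329.3]), array([18. , 59.4]), 33.8)
shift [464.3  41.8 221. ] twist 2.156 yaw 123.54
tcp fix [-184.4  116.8]
```

View pics/p8.png

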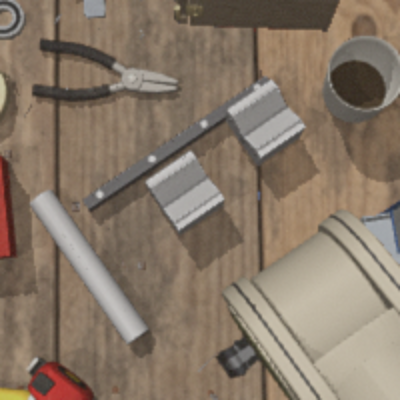

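The vee is up and the block is about 14 mm short of the rail, near crop position (185,190). I'll push it flush from behind with the fingers partly open.

```bash
python3 -m creep '[[[-35,0,25],0],[[-70,0,50],0],[[-100,0,75],0],[[-107,0,105],0],[[-107,0,127],0]]' 0.3 20;  python3 -m creep '[[[0,0,0],0],[[-8,0,0],0],[[-16,0,0],0],[[-24,0,0],0]]' ;python3 -m creep '[[[-4,0,0],0],[[-8,0,0],0],[[-8,0,0],0]]' 
```

```text
clock: 10.43
position: [0.5043, 0.2847, 0.0905]
ee_rot: [-0.289, 0.957, -0.0, -0.0]
ft_force: [-1.1, -0.2, -0.2]
grip_width: 0.313
grasp_force: 0.0
clock: 10.77
position: [0.5244, 0.2976, 0.0953]
ee_rot: [-0.289, 0.957, 0.0, 0.001]
ft_force: [-2.8, -1.1, -1.2]
grip_width: 0.299
grasp_force: 1.0
clock: 11.02
position: [0.5281, 0.2999, 0.0935]
ee_rot: [-0.289, 0.957, -0.001, -0.003]
ft_force: [-13.9, -9.1, 5.6]
grip_width: 0.3
grasp_force: 0.0
```

```bash
python3 -m creep '[[[15,0,0],0],[[35,0,-20],0],[[65,0,-50],0],[[100,0,-85],0],[[135,0,-125],0]]' 1 20; python3 -m creep '[[[0,0,0],0]]' ;python3 - <<'E'
from h import *; from workcell import manip,camera
c=camera("top"); np.savez("top6.npz",**c); P=pts(c)
m=comp(P,(260,190,318,275),.035,.08); r=rect(P,m); print(r,m.sum(),"fix",fix(r[0]/1000))
m=comp(P,(318,165,365,215),.035,.08); r=rect(P,m); print(r,"fix",fix(r[0]/1000))
b=comp(P,(222,222,290,305),.012,.05); r=rect(P,b); print("bar",r)
o=manip.get_obs(); print(o["joint_pos"].round(2)); delta(o,[.4748,.4246,.20],124.6)
E
```

```text
clock: 11.43
position: [0.4278, 0.2335, 0.2054]
ee_rot: [-0.289, 0.957, 0.0, 0.001]
ft_force: [-0.2, 0.7, 1.6]
grip_width: 0.98
grasp_force: 0.0
clock: 11.52
position: [0.4285, 0.2334, 0.2108]
ee_rot: [-0.288, 0.958, 0.002, 0.005]
ft_force: [2.9, 1.0, 0.3]
grip_width: 1.0
grasp_force: 0.0
(array([563.6, 324.5]), array([64.2, 60.1]), 33.6) 853 fix [ -0.3 116.7]
(array([629.2, 227.7]), array([64.6, 60.1]), 34.0) fix [ 0.2 -0.3]
bar (array([474.6, 424.5]), array([189.9,  30. ]), 34.6)
[-0.71  0.11  0.13  1.94 -0.02  1.08  1.58]
shift [-143.   133.5   10. ] twist -0.019 yaw 123.53
```

The loose block is flush at fixture x ≈ 0, in line with the fixed block. Next is the bar.

```bash
python3 -m creep '[[[-28,26,2],0],[[-57,53,4],-0.019],[[-85,79,6],-0.019],[[-114,106,8],-0.019],[[-143,133.5,10],-0.019]]' 1 20; python3 -m creep '[[[0,0,0],0],[[0,0,35],0],[[0,0,70],0],[[0,0,100],0],[[0,0,115],0]]'; python3 -m creep '[[[0,0,8],0],[[0,0,8],0]]'; python3 - <<'E'
from h import *; from workcell import manip
o=manip.get_obs(); delta(o,[.4747,.4245,.077],124.6)
E
```

```text
clock: 11.98
position: [0.4746, 0.4267, 0.1933]
ee_rot: [-0.298, 0.955, 0.0, 0.001]
ft_force: [0.3, -0.3, -0.1]
grip_width: 1.002
grasp_force: 0.0
clock: 12.4
position: [0.4728, 0.4236, 0.074]
ee_rot: [-0.298, 0.955, -0.001, -0.002]
ft_force: [-0.4, -0.6, 0.3]
grip_width: 1.0
grasp_force: 0.0
clock: 12.57
position: [0.4735, 0.4241, 0.0685]
ee_rot: [-0.298, 0.955, -0.001, -0.001]
ft_force: [-0.6, -0.3, -0.0]
grip_width: 0.998
grasp_force: 0.0
shift [-1.3 -0.4 -8.5] twist 0.001 yaw 124.66
```

```bash
python3 -m creep '[[[-1,0,-8],0],[[-1,0,-8],0],[[-1,0,-8],0],[[-1,0,-8],0],[[-1,0,-8],0]]' 0 40; python3 -m creep '[[[0,0,0],0],[[0,0,0],0],[[0,0,0],0],[[0,0,0],0],[[0,0,0],0]]'; python3 -m creep '[[[0,0,-15],0],[[0,0,-40],0],[[0,0,-70],0],[[0,0,-100],0],[[0,0,-123],0]]';python3 -m creep '[[[0,0,0],0],[[0,0,0],0]]'; python3 - <<'E'
from h import *; from workcell import manip,camera
o=manip.get_obs(); delta(o,[*world(0,58),.20],33.9)
c=camera("scene"); np.savez("scene7.npz",**c); P=pts(c)
cv2.imwrite("pics/p9.png",c["pixels"][100:340,180:460,::-1])
E
```

```text
clock: 12.98
position: [0.475, 0.4252, 0.0797]
ee_rot: [-0.298, 0.955, 0.0, 0.001]
ft_force: [-1.2, -2.8, 6.6]
grip_width: 0.334
grasp_force: 39.0
clock: 13.4
position: [0.475, 0.4252, 0.0797]
ee_rot: [-0.298, 0.955, 0.0, 0.001]
ft_force: [0.2, -1.3, 8.0]
grip_width: 0.336
grasp_force: 39.1
clock: 13.82
position: [0.4747, 0.4248, 0.2037]
ee_rot: [-0.298, 0.955, 0.0, 0.001]
ft_force: [0.4, 1.4, -2.6]
grip_width: 0.337
grasp_force: 40.5
clock: 13.98
position: [0.4748, 0.425, 0.2023]
ee_rot: [-0.298, 0.955, 0.001, 0.001]
ft_force: [0.6, 0.8, -4.1]
grip_width: 0.33
grasp_force: 40.7
shift [ -15.4 -191.9    2.3] twist 1.584 yaw 124.65
```

View pics/p9.png

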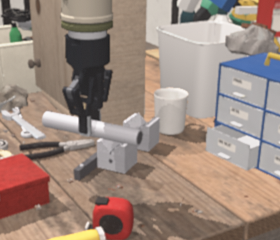

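The bar is gripped level and is clear of the blocks. I'll carry it over and turn it a quarter turn.

```bash
python3 -m creep '[[[-3,-35,0],0.12],[[-6,-70,0],0.24],[[-9,-105,0],0.36],[[-12,-140,0],0.48],[[-15,-170,0],0.6]]'; python3 -m creep '[[[0,0,0],0.12],[[0,0,0],0.24],[[0,0,0],0.36],[[0,0,0],0.48],[[0,0,0],0.6]]';python3 -m creep '[[[0,0,0],0.12],[[0,0,0],0.24],[[0,0,0],0.36],[[0,0,0],0.384],[[0,0,0],0.384]]'; python3 - <<'E'
from h import *; from workcell import manip,camera
o=manip.get_obs(); delta(o,[*world(0,58),.20],33.9)
c=camera("top"); np.savez("top8.npz",**c)
cv2.imwrite("pics/p10.png",c["pixels"])
P=pts(c); 
m=(P[...,2]>.135)&(P[...,2]<.165)&(abs((P[...,:2]-F)@FM*1000)[...,0]<25)&(P[...,0]>.4)&(P[...,0]<.72)
q=P[m]; f=(q[:,:2]-F)@FM*1000; print(m.sum(),f.min(0),f.max(0),q[:,2].max())
if m.sum()>20: print(np.polyfit(f[:,1],f[:,0],1), rect(P,m))
E
```

```text
clock: 14.45
position: [0.5841, 0.2905, 0.199]
ee_rot: [0.001, 1.0, -0.001, -0.001]
ft_force: [0.1, -0.3, -4.1]
grip_width: 0.332
grasp_force: 40.6
clock: 14.87
position: [0.5827, 0.293, 0.1987]
ee_rot: [0.296, 0.955, -0.002, -0.001]
ft_force: [-0.1, -0.0, -3.6]
grip_width: 0.335
grasp_force: 40.6
clock: 15.28
position: [0.5828, 0.2933, 0.1995]
ee_rot: [0.47, 0.883, -0.001, -0.001]
ft_force: [0.5, 0.5, -4.1]
grip_width: 0.334
grasp_force: 40.6
shift [-22.    1.7  -0.5] twist 0.002 yaw 33.99
447 [-15.58268314 114.4692503 ] [ 14.10878501 177.81546112] 0.15354576664740427
[-0.01823521  1.02975164] (array([546.8, 348.7]), array([29.6, 63.2]), 33.6)
```

```bash
python3 -m creep '[[[-11,0,0],0],[[-22,1,0],0],[[-22,1,30],0],[[-22,1,55],0],[[-22,1,66],0]]'; python3 -m creep '[[[0,0,1],0],[[0,0,2],0],[[0,0,3],0],[[0,0,3],0]]';python3 -m creep '[[[0,0,1],0],[[0,0,2],0],[[0,0,2],0]]'
```

```text
clock: 15.75
position: [0.5962, 0.2735, 0.1321]
ee_rot: [0.47, 0.882, -0.002, -0.001]
ft_force: [0.1, -0.4, -4.1]
grip_width: 0.332
grasp_force: 40.5
clock: 16.08
position: [0.5975, 0.276, 0.1339]
ee_rot: [0.47, 0.883, 0.001, 0.001]
ft_force: [0.2, 0.5, -3.1]
grip_width: 0.332
grasp_force: 40.5
clock: 16.33
position: [0.5967, 0.276, 0.1308]
ee_rot: [0.47, 0.883, 0.0, 0.0]
ft_force: [-0.8, -1.1, -3.8]
grip_width: 0.331
grasp_force: 40.5
```

```bash
python3 -m creep '[[[0,0,1],0],[[0,0,2],0],[[0,0,2],0]]'; python3 -m creep '[[[0,0,0.5],0],[[0,0,1],0],[[0,0,1],0]]'
```

```text
clock: 16.58
position: [0.5968, 0.2759, 0.1298]
ee_rot: [0.47, 0.883, 0.0, -0.0]
ft_force: [-6.0, -1.8, 8.1]
grip_width: 0.329
grasp_force: 41.7
clock: 16.83
position: [0.5969, 0.276, 0.1297]
ee_rot: [0.47, 0.882, 0.001, -0.0]
ft_force: [-8.1, -3.4, 16.0]
grip_width: 0.332
grasp_force: 42.7
```

```bash
python3 -m creep '[[[0,-1,-1],0],[[0,-1,-1],0]]'; python3 -m creep '[[[0,0,0],0],[[0,0,0],0],[[0,0,0],0],[[0,0,0],0],[[0,0,0],0]]' 1 20; python3 -m creep '[[[0,0,-20],0],[[0,0,-50],0],[[0,0,-85],0],[[0,0,-120],0],[[0,0,-150],0]]';python3 - <<'E'
from h import *; from workcell import manip
o=manip.get_obs(); delta(o,[.40,.12,.28],33.9)
E
```

```text
clock: 17.0
position: [0.596, 0.2753, 0.1289]
ee_rot: [0.47, 0.883, 0.0, 0.0]
ft_force: [-0.7, -0.9, -1.5]
grip_width: 0.332
grasp_force: 40.7
clock: 17.42
position: [0.5959, 0.2753, 0.1284]
ee_rot: [0.47, 0.883, 0.0, 0.0]
ft_force: [0.1, -0.3, 0.4]
grip_width: 0.996
grasp_force: 0.0
clock: 17.83
position: [0.596, 0.2751, 0.281]
ee_rot: [0.47, 0.882, 0.001, 0.0]
ft_force: [1.4, 0.5, -0.5]
grip_width: 1.003
grasp_force: 0.0
shift [ -19.5 -249.2    0.6] twist -0.0 yaw 33.88
```

```bash
python3 -m creep '[[[0,-35,0],0],[[0,-75,0],0],[[0,-115,0],0],[[0,-155,0],0],[[0,-190,0],0]]'; python3 -m creep '[[[0,0,0],0],[[0,0,0],0]]' >/dev/null; python3 - <<'E'
from h import *; from workcell import manip,camera
s=camera("scene"); c=camera("top"); P=pts(c)
X=(P[...,:2]-F)@FM*1000
m=(P[...,2]>.068)&(P[...,2]<.09)&(abs(X[...,0])<30)&(X[...,1]>-60)&(X[...,1]<200)
r=rect(P,m); print("bar",r,fix(r[0]/1000),np.percentile(P[m][:,2],[50,97]))
for lo,hi in((75,160),(-40,40)):
    k=(P[...,2]>.035)&(P[...,2]<.066)&(abs(X[...,0])<45)&(X[...,1]>lo)&(X[...,1]<hi); r=rect(P,k); print(r,fix(r[0]/1000))
im=np.hstack([cv2.resize(s["pixels"][120:320,230:430,::-1],(400,400)),cv2.resize(c["pixels"][130:330,210:410,::-1],(400,400))])
cv2.imwrite("pics/p11.png",im)
E
```

```text
clock: 18.25
position: [0.4363, 0.1679, 0.2781]
ee_rot: [0.47, 0.882, 0.0, -0.0]
ft_force: [0.2, -0.5, 0.8]
grip_width: 0.995
grasp_force: 0.0
bar (array([594.7, 278.2]), array([ 28.4, 189.9]), 34.0) [-0.3 60.9] [0.07473193 0.07933259]
(array([563.8, 323.9]), array([64.2, 79.2]), 33.0) [ -0.4 116.1]
(array([626.8, 231.1]), array([64.4, 69.9]), 33.8) [0.1 3.9]
```

View pics/p11.png

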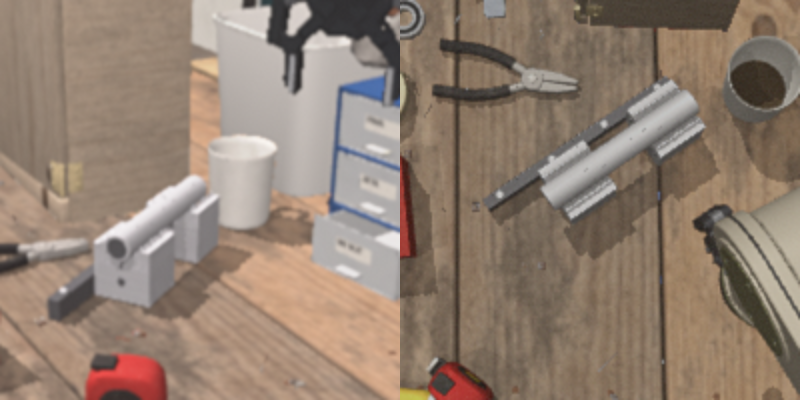

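The bar lies in both vees. It is 0.3 mm off the line, its top is at about 78 mm, and the block is flush. Handing in.

```bash
python3 -c "
from workcell import manip
print(manip.hand_in())"
```

```text
the job is handed in; nothing more can be done
None
```

The job is handed in, with no verdict returned: the V-block was rolled vee up and slid flush to the rail, and the bar lies in both vees about 0.3 mm off the line by the camera. On the first roll attempt it came off the bench without turning, its centre at about 54 mm (limit 70 mm), so I set it down and regripped; I saw no bystander move, but did not re-measure them.

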